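# Half-light exposure at the lamp house

### The job

Start the microscope lamp and give it half light: on the controller press the round key, then the square key, then the long bar key, one at a time, each fully down and released again, with the shutter still shut. Then slide the lamp house's sprung shutter by its upright tab to half open, never letting it go beyond three quarters open, and hold it steady there; the program finishes while the gripper is still holding the shutter against its spring. Leave the glassware and other things on the bench as they stand.

Things in the scene. Friction and masses are not known exactly. Their poses are not given: they have to be found in the camera images.
- lamp_house: Fixed cream box, 180 (its x) x 130 (y) x 70 mm high; origin: centre of its underside. On its dark top: two guide rails along x, 10 mm high, 8 mm wide, 34 mm either side of the middle, and a 12 mm high end stop across the +x end. Between them a steel shutter plate slides towards +x to open, off a white 60 x 50 mm light window centred 35 mm to -x of the origin. Left or right of the controller.
- shutter_tab: Upright black tab fixed on the middle of the steel shutter plate, 12 mm thick (its x, the sliding direction) x 40 mm wide (its y) x 30 mm tall; origin: centre of its underside, 76 mm above the bench; its axes are parallel to the lamp house's; its top is 106 mm above the bench. The plate is 66 (x) x 56 (y) x 5 mm; its top is at the tab's underside.
- shutter (a joint): Travel of the shutter along the lamp house's +x: 0 shut, 0.030 m half open, 0.060 m fully open. A spring always pushes it shut: about 3 N at shut, rising 120 N/m, so 6.6 N at half and 10 N fully open.
- half_mark (a point): Point on the lamp house's top, on its middle line. A dark tick on each rail, and a white line on the top plate just outside each rail, stand at this x: at half open the plate's near (-x) edge is level with them. Shut, that edge lies 30 mm short of it.
- controller: Fixed cream key box, 110 (its x) x 200 (its y) x 38 mm high with a row of three grey spring keys along its y, 60 mm apart, in any order; each key stands in a 52 x 54 mm black square mount. Origin: centre of its underside.
- key_round_top (a point): Centre of the top of the round key (36 mm diameter), 56 mm above the bench; the key stands 10 mm proud of its black mount.
- key_square_top (a point): Centre of the top of the square key (32 x 32 mm), 56 mm above the bench; 10 mm proud of its mount.
- key_bar_top (a point): Centre of the top of the long bar key (16 mm along the controller's x, 48 mm along its y), 56 mm above the bench; 10 mm proud of its mount.
- key_round (a joint): How far the round key is pressed: 0 up, 0.005 m fully down (1.5 N to start, 4.5 N fully down; springs back).
- key_square (a joint): How far the square key is pressed: 0 up, 0.005 m fully down, same spring.
- key_bar (a joint): How far the long bar key is pressed: 0 up, 0.005 m fully down, same spring.
- vial_a: Loose small glass jar, 26 mm diameter, 50 mm tall, to be left alone; origin at its underside.
- vial_b: Loose small glass jar like the other one, to be left alone; origin at its underside.
- dish: Loose round glass dish, 90 mm diameter, 14 mm high, to be left alone; origin at its underside.
- slide_box: Loose blue slide box, 85 x 100 x 34 mm, to be left alone; origin at its underside.
- reagent: Loose amber bottle, 60 mm diameter, 110 mm tall, to be left alone; origin at its underside.
- basket: Loose dark basket with capped tubes in it, 130 x 170 x 70 mm (82 mm with the caps), to be left alone; origin at its underside.
- beaker: Loose glass beaker, 68 mm diameter, 85 mm tall, to be left alone; origin at its underside.
Mind the look-alikes: they are no part of the job. Leave any blue, orange or purple look-alike of the lamp_house alone.

How it is judged:
By the outcome, as a careful person would: the job done as asked, in the order asked, and still so for the second after the job is handed in, while the arm keeps its last pose, push and grip.
It also fails if it takes over 61 s, if anything falls off the work surface, if the arm or the gripper's body presses on something with over 40 N, if the wrist force passes 120 N, or if a joint passes its speed limit or range.

### The arm

A 6-joint arm with a two-finger parallel gripper is mounted at the origin on the work surface. World frame = base frame: x ahead of the robot, y to its left, z up, the work surface at z = 0. Lengths are in m, angles in rad, forces in N, time in s.
With the tool pointing down it reaches from about 0.3 to 0.775 m from the base axis. Payload 14.6 kg.
Tool frame: the origin (TCP) lies at the very end of the fingers, on their centre line; the grasp point (between the pads) lies 19 mm behind it; x points along the fingers, z is the direction in which the jaws open and shut, and the axes are right-handed (so a half turn about x gives the same grasp; the last joint's range is limited). The gripper opens to 94 mm and grips with 3 to 60 N. Pads are 16 mm wide; open, the fingers measure 119 mm over their backs; the gripper's body (75 mm by 177 mm) begins 78 mm behind the grasp point.
Start: joints at [1.201, 0.3, 1.521, -0, 1.321, -0.067], TCP at [0.164, 0.525, 0.205] pointing down, gripper open.
Joint ranges: [-3.03, 3.03], [-0.79, 2.21], [0.23, 2.52], [-1.04, 4.18], [0, 3.07], [-2.55, 2.55]. Speed limits (rad/s): [2.22, 2.22, 2.57, 3.14, 3.14, 3.14].

### API

Orientations are given as [roll, pitch, yaw] about the fixed x, y, z axes, in that order (R = Rz(yaw) Ry(pitch) Rx(roll)).
In Python, from station import ctrl gives the robot as it stands. The module is installed in compiled form; this text tells all that it offers.
- The arm moves only by the tool servo_tool, never from a script. Its argument "motion" is one flat list of numbers, 4 for each row, row after row: the shift along the tool's x, y, z in mm, then the turn about the tool's x in degrees. In form: [dx, dy, dz, roll, dx, dy, dz, roll, ...]. A call has 1 to 20 rows; each row is the pose to reach, as a shift and turn from the pose commanded when the call began, along the tool's axes at that moment; what a row does not reach only later rows make up. A row lasts 1/8 s, in which the tool goes at most 62.5 mm and 10.7 degrees, less where a joint would pass 70% of its speed; a pose out of reach is approached as far as the arm can. A call with a gripper value outside its range is refused whole. "gripper" is the opening, from 0 (shut) to 1 (fully open), set as the call begins (left out, the last holds). The fingers move at their own pace and stop on an object; "force" is the grip in N (left out, the last holds). Time passes only in rows, so rows that repeat a pose let the fingers close. It gives the time, the measured TCP pose, the force and the opening at its end, in the units of the state.
- ctrl.get_obs(): the state, without advancing time (a new reading comes with each control period).
- ctrl.camera(name): name is "scene" or "top"; returns a dict with "color" (420x560x3 uint8, red, green, blue), "z_map" (420x560 float32, m along the optical axis (not along the pixel's ray), 0 where there is no reading), "fx", "fy", "cx", "cy" (pixels), "dist_coeffs" ([k1, k2, p1, p2, k3] as OpenCV has them; the pictures are not rectified), "rvec" (rotation vector, rad) and "tvec" (3), from world to camera coordinates, as OpenCV has them. Camera axes: x right, y down, z forward; pixel columns grow to the right and rows downward; lengths in m; the calibration is good to about 2 mm. A picture is of the moment at which its call begins.
- ctrl.hand_in(): hands the job in, once; it reports no verdict.
The state is a dict: "time_s": time; "qpos": joint angles; "joint_vel": joint speeds; "tau": joint torques, N m; "ee_pos": TCP position; "eef_rot": TCP orientation; "force": force on the tool from outside, world axes, zero at the start; "moment": the same for the moment, N m; "grip_width": finger opening in m.
Only numpy, scipy, OpenCV 4.12 (cv2) and the standard library are available. Lean on these libraries where they do the work, as an engineer would, in place of code of your own. Each camera call takes 0.05 s, during which the arm holds its last target.

## Working session

There is one attempt and no reset: what is moved stays moved. The work goes in short steps, Python scripts to look and compute and a tool call to move; the robot and the scene stay as the last step left them, time stands still between calls to the robot, and variables do not carry over. Pictures are saved under pics/ and viewed, and the job is handed in when it is done.

Besides the shell and the picture viewer there is one more tool, called after "Call:" as name(argument=value, ...) on one line, values as JSON. servo_tool: Moves the arm, as the interface text tells. Its arguments: {"type":"object","properties":{"motion":{"type":"array","items":{"type":"number"}},"gripper":{"type":"number"},"force":{"type":"number"}},"required":["motion"]}

```bash
mkdir -p pics && cat > h.py <<'E'
import numpy as np, cv2, pickle
from station import ctrl
def snap(n):
    c=ctrl.camera(n); pickle.dump(c,open(n+'.pkl','wb')); return c
def load(n): return pickle.load(open(n+'.pkl','rb'))
def K(c): return np.array([[c['fx'],0,c['cx']],[0,c['fy'],c['cy']],[0,0,1.]])
def ray(c,px):
    u=cv2.undistortPoints(np.array(px,float).reshape(-1,1,2),K(c),np.array(c['dist_coeffs'],float)).reshape(-1,2)
    R=cv2.Rodrigues(np.array(c['rvec'],float))[0]; t=np.array(c['tvec'],float).ravel()
    d=np.c_[u,np.ones(len(u))]@R; return -R.T@t,d
def onz(c,px,z):
    o,d=ray(c,px); s=(z-o[2])/d[:,2]; return o+d*s[:,None]
def proj(c,P):
    return cv2.projectPoints(np.array(P,float).reshape(-1,1,3),np.array(c['rvec'],float),np.array(c['tvec'],float),K(c),np.array(c['dist_coeffs'],float))[0].reshape(-1,2)
E
python3 - <<'E'
from h import *
for n in('scene','top'):
    c=snap(n); cv2.imwrite(f'pics/{n}0.png',c['color'][...,::-1]); print(n,ray(c,[[280,210]])); 
print(ctrl.get_obs())
E
```

```text
scene (array([1.47016187, 0.40424821, 1.01148212]), array([[-0.68086551, -0.29947695, -0.66844888]]))
top (array([0.41736799, 0.01068518, 1.77267948]), array([[ 0.07145918, -0.01783444, -0.99742116]]))
{'time_s': 0.1, 'qpos': array([ 1.20137751e+00,  3.00407418e-01,  1.52151184e+00, -2.39562045e-05,
        1.32071918e+00, -6.65954364e-02]), 'joint_vel': array([-0.00060493, -0.00140443, -0.00342131,  0.00279235, -0.00093073,
       -0.00141726]), 'tau': array([ 2.65984942e-03, -5.32643366e+01, -3.53281546e+01,  7.10636401e-02,
        2.34632904e-02, -6.97317114e-05]), 'ee_pos': array([0.16393903, 0.52474906, 0.20495056]), 'eef_rot': array([ 3.09718256,  1.56975029, -1.91802387]), 'force': array([-0.23069861,  0.3956307 ,  0.42944725]), 'moment': array([-0.01469567,  0.01604804, -0.07923018]), 'grip_width': 0.0937231024960454}
```

View pics/scene0.png

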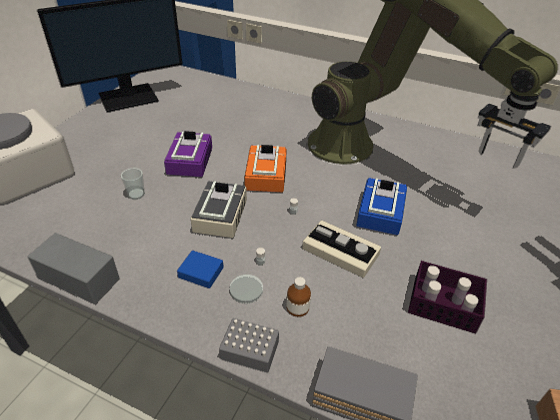

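View pics/top0.png

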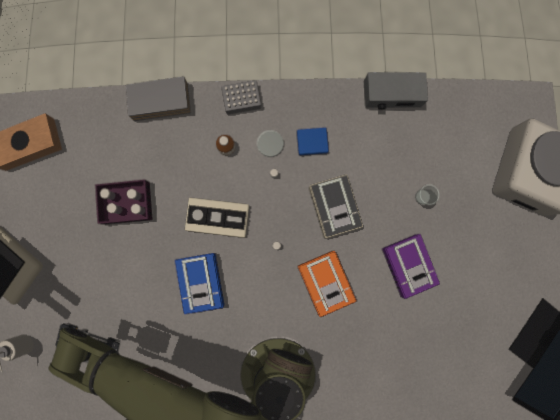

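Four look-alike lamp houses in the top view: cream/dark-top (335,207), orange (326,284), purple (411,266) and blue (200,283). Only the cream one fits the description. The controller is at (217,217), with keys at about (198,215), (216,216) and (234,219). I'll confirm in an enlarged crop.

```bash
python3 - <<'E'
from h import *
c=load('top');a=c['color'][...,::-1]
k=lambda x0,y0,w,h:cv2.resize(a[y0:y0+h,x0:x0+w],None,fx=5.5,fy=5.5,interpolation=cv2.INTER_CUBIC)
cv2.imwrite('pics/cropL.png',k(300,165,72,80)); cv2.imwrite('pics/cropC.png',k(180,190,76,54))
c=load('scene');a=c['color'][...,::-1]
cv2.imwrite('pics/cropS.png',cv2.resize(a[170:280,185:390],None,fx=3.9,fy=3.9,interpolation=cv2.INTER_CUBIC))
E
```

```text
(no output)
```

View pics/cropL.png

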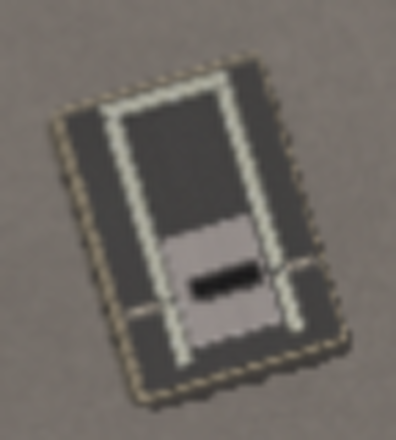

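View pics/cropC.png

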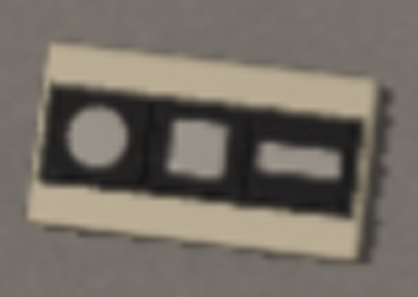

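View pics/cropS.png

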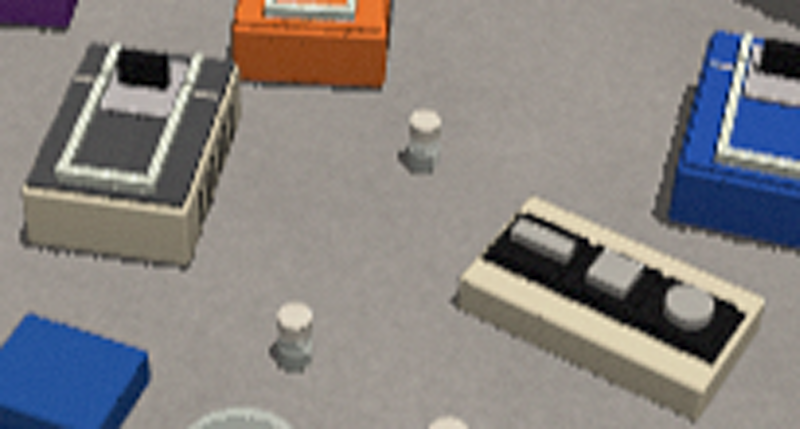

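The crops confirm it. The round key is on the left, square in the middle, bar on the right. The cream lamp house has its end stop at the top (far from the robot), its tab near the robot, and white half-marks on its sides. Now I'll measure them.

```bash
python3 - <<'E'
from h import *
def comps(m,off,amin):
    n,l,s,ce=cv2.connectedComponentsWithStats(m.astype(np.uint8))
    for i in range(1,n):
        if s[i,4]>=amin: 
            pts=np.argwhere(l==i)[:,::-1]+off
            yield s[i,4],ce[i]+off,pts
for nm,kr,lr in(('top',(182,194,252,240),(302,168,370,242)),('scene',(312,222,378,268),(190,178,248,238))):
    c=load(nm);hsv=cv2.cvtColor(c['color'],cv2.COLOR_RGB2HSV).astype(int);g=c['color'].astype(int)
    x0,y0,x1,y1=kr;sub=hsv[y0:y1,x0:x1]
    # black mounts
    blk=(sub[...,2]<60)
    A=max(comps(blk,np.array([x0,y0]),20),key=lambda t:t[0])
    r=cv2.minAreaRect(A[2].astype(np.float32));print(nm,'mount',r, onz(c,[r[0]],.046), onz(c,cv2.boxPoints(r),.046)[:,:2].round(4).tolist())
    hull=cv2.convexHull((A[2]-[x0,y0]).astype(np.int32));m=np.zeros(sub.shape[:2],np.uint8);cv2.fillPoly(m,[hull],1)
    for a,ce,p in comps((sub[...,2]>85)&(m>0),np.array([x0,y0]),15): print(' key',a,ce.round(1),onz(c,[ce],.056)[0].round(4))
    x0,y0,x1,y1=lr;sub=hsv[y0:y1,x0:x1]
    for a,ce,p in comps(sub[...,2]<35,np.array([x0,y0]),15):
        r=cv2.minAreaRect(p.astype(np.float32)); print(' dark',a,ce.round(1),r,onz(c,[ce],.106)[0].round(4))
# lamp outline in top via depth
c=load('top');z=c['z_map'];v,u=np.mgrid[0:420,0:560]
o,d=ray(c,np.c_[u.ravel(),v.ravel()]);R=cv2.Rodrigues(np.array(c['rvec'],float))[0]
P=(o+d*z.ravel()[:,None]).reshape(420,560,3)
for nm,(x0,y0,x1,y1),lo,hi,zz in(('lamp',(300,165,372,245),.06,.09,.07),('tab',(300,165,372,245),.095,.12,.106),('ctl',(180,190,256,244),.03,.07,.04)):
    m=np.zeros((420,560),bool);m[y0:y1,x0:x1]=True
    m&=(P[...,2]>lo)&(P[...,2]<hi)
    pts=P[m];r=cv2.minAreaRect(pts[:,:2].astype(np.float32)*1000);print(nm,len(pts),r,np.median(pts[:,2]), pts.mean(0))
for nm,px in(('vial',(275,173)),('vial',(277,246)),('dish',(270,143)),('slide',(313,141)),('reag',(226,143)),('bask',(124,202)),('beak',(428,196)),('blue',(200,283)),('orange',(326,284))):
    print(nm,P[px[1],px[0]].round(3))
E
```

```text
top mount ((216.3060302734375, 216.92929077148438), (56.43482971191406, 16.762588500976562), 6.788974761962891) [[0.52353263 0.18695912 0.046     ]] [[0.5095, 0.2821], [0.5636, 0.2749], [0.5375, 0.0924], [0.4837, 0.0999]]
 key 97 [197.2 214.4] [0.5325 0.248  0.056 ]
 key 102 [215.4 216.8] [0.5236 0.189  0.056 ]
 key 80 [234.  218.9] [0.5152 0.129  0.056 ]
 dark 16 [340.8 215.6] ((340.5566101074219, 215.6981201171875), (1.373605489730835, 9.47787857055664), 74.05460357666016) [ 0.5143 -0.2094  0.106 ]
scene mount ((342.8414611816406, 242.92684936523438), (65.1635513305664, 15.644838333129883), 24.77513885498047) [[0.53459874 0.19127421 0.046     ]] [[0.5516, 0.0972], [0.4877, 0.0922], [0.518, 0.283], [0.5776, 0.282]]
 key 94 [323.8 230.7] [0.5219 0.1275 0.056 ]
 key 108 [342.3 239. ] [0.5303 0.187  0.056 ]
 key 109 [361.4 247.8] [0.5394 0.2465 0.056 ]
 dark 101 [221.4 187.2] ((221.15386962890625, 187.2692413330078), (12.527507781982422, 8.18629264831543), 7.125016689300537) [ 0.5331 -0.2036  0.106 ]
lamp 2107 ((550.1109619140625, -199.56103515625), (180.2290802001953, 131.3948211669922), 15.311211585998535) 0.07135687639324706 [ 0.54958486 -0.19832235  0.07206208]
tab 51 ((515.7645874023438, -208.36587524414062), (11.85050106048584, 40.161869049072266), 16.528850555419922) 0.10545282996272842 [ 0.51611305 -0.20812547  0.10558395]
ctl 1985 ((524.5490112304688, 187.7458038330078), (201.3231201171875, 110.52818298339844), 82.2476577758789) 0.04054010647067807 [0.52382864 0.18679126 0.0422178 ]
vial [ 0.662 -0.007  0.048]
vial [ 0.425 -0.008  0.047]
dish [0.77  0.007 0.01 ]
slide [ 0.768 -0.136  0.034]
reag [0.755 0.147 0.103]
bask [0.584 0.506 0.   ]
beak [ 0.579 -0.526 -0.   ]
blue [0.312 0.241 0.07 ]
orange [ 0.299 -0.161  0.066]
```

```bash
cat >> h.py <<'E'
from scipy.spatial.transform import Rotation as Ro
def pose():
    o=ctrl.get_obs(); return np.array(o['ee_pos']),Ro.from_euler('xyz',o['eef_rot']).as_matrix(),o
def to(P):
    p,R,o=pose(); return ((np.array(P)-p)@R*1000).round(1)
def jaw(): 
    R=pose()[1]; return np.degrees(np.arctan2(R[1,2],R[0,2]))
E
python3 - <<'E'
from h import *
p,R,o=pose();print(R.round(4),jaw(),o['qpos'])
for P in((.5327,.2475,.10),(.5245,.188,.1),(.5163,.1285,.1)):print(to(P), np.degrees(np.arctan2(P[1],P[0])))
E
```

```text
[[-4.000e-04 -9.545e-01  2.982e-01]
 [-1.000e-03  2.982e-01  9.545e-01]
 [-1.000e+00  0.000e+00 -1.000e-03]] 72.64984007116212 [ 1.20137751e+00  3.00407418e-01  1.52151184e+00 -2.39562045e-05
  1.32071918e+00 -6.65954364e-02]
[ 105.1 -434.7 -154.6] 24.920251506187654
[ 105.2 -444.6 -213.8] 19.719538131058865
[ 105.2 -454.5 -273. ] 13.976171331994902
```

Call:
servo_tool(motion=[0,-30,-10,0,0,-70,-25,0,0,-115,-41,0,0,-160,-57,0,0,-205,-73,0,0,-250,-89,0,0,-295,-105,0,0,-340,-121,0,20,-380,-135,0,50,-415,-147,0,80,-431,-153,0,100,-435,-155,0,120,-435,-155,0,135,-435,-155,0,135,-435,-155,0,135,-435,-155,0], gripper=0, force=30)

```text
time_s: 2.1
ee_pos: [0.5333, 0.2475, 0.0712]
eef_rot: [-0.865, 1.57, 0.403]
force: [0.1, -0.2, -0.5]
grip_width: 0.0002
```

```bash
python3 - <<'E'
from h import *
print(to((.5327,.2475,.056)),pose())
c=snap('scene');cv2.imwrite('pics/s1.png',cv2.resize(c['color'][120:280,260:420,::-1],None,fx=3.7,fy=3.7,interpolation=cv2.INTER_CUBIC))
E
```

```text
[15.2  0.6 -0.2] (array([0.53331397, 0.24752727, 0.07121218]), array([[ 9.49235160e-04, -9.54537727e-01,  2.98088624e-01],
       [ 4.04885249e-04,  2.98089100e-01,  9.54537964e-01],
       [-9.99999468e-01, -7.85389310e-04,  6.69434900e-04]]), {'time_s': 2.1, 'qpos': array([ 3.72238062e-01,  5.21350513e-01,  1.54078926e+00,  3.62217470e-05,
        1.07842140e+00, -8.95885422e-01]), 'joint_vel': array([-5.70784142e-05, -7.65139713e-03, -1.57081605e-03,  3.83260134e-04,
        1.67204256e-03, -5.30670557e-04]), 'tau': array([-3.42664600e-02, -6.03111076e+01, -3.06525564e+01,  2.87674443e-02,
        5.66090865e-02,  1.32858631e-05]), 'ee_pos': array([0.53331397, 0.24752727, 0.07121218]), 'eef_rot': array([-0.86493341,  1.56976435,  0.40317297]), 'force': array([ 0.08017656, -0.18104394, -0.52894456]), 'moment': array([ 0.02810062, -0.0007921 ,  0.0181106 ]), 'grip_width': 0.0002497731456435539})
```

View pics/s1.png

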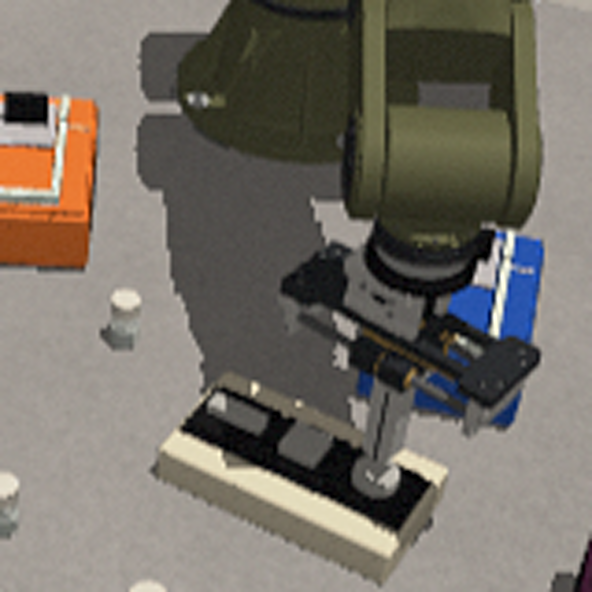

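The closed fingers are over the round key (crop pixel 378,480). Next I press down to about 2 mm above full travel and read the force.

Call:
servo_tool(motion=[8,0,0,0,15,0,0,0,18,0,0,0,18,0,0,0])

```text
time_s: 2.65
ee_pos: [0.533, 0.2473, 0.0525]
eef_rot: [2.243, 1.571, -2.772]
force: [-0.9, -0.2, 3.3]
grip_width: 0.0002
```

Call:
servo_tool(motion=[1.5,0,0,0,2.5,0,0,0,3,0,0,0,3,0,0,0])

```text
time_s: 3.15
ee_pos: [0.5332, 0.2473, 0.051]
eef_rot: [-1.04, 1.57, 0.228]
force: [-8.8, -3.5, 17.9]
grip_width: 0.0003
```

Call:
servo_tool(motion=[-10,0,0,0,-25,0,0,0,-25,0,0,0,-25,-5,-25,0,-25,-9,-50,0,-25,-9.5,-59.5,0,-25,-9.5,-59.5,0,-25,-9.5,-59.5,0])

```text
time_s: 4.15
ee_pos: [0.5244, 0.1883, 0.0744]
eef_rot: [-0.531, 1.571, 0.737]
force: [-0.0, 0.3, -0.1]
grip_width: 0.0002
```

```bash
python3 - <<'E'
from h import *
print(to((.5245,.188,.056)),to((.5163,.1285,.056)))
c=snap('scene');cv2.imwrite('pics/s2.png',cv2.resize(c['color'][180:280,290:400,::-1],None,fx=5,fy=5,interpolation=cv2.INTER_CUBIC))
E
```

```text
[18.4 -0.2 -0.3] [ 18.4 -10.1 -59.5]
```

View pics/s2.png

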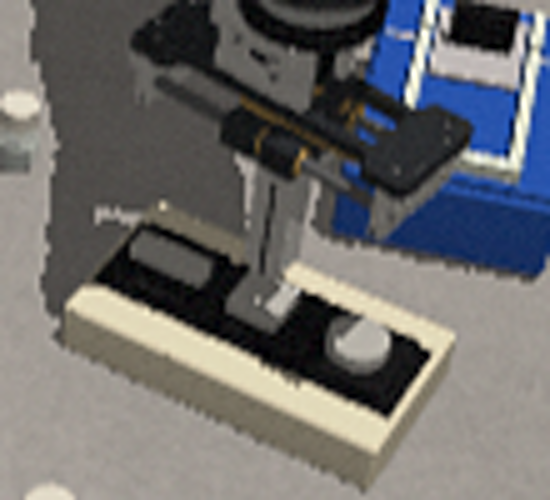

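The fingers are over the square key and the round key has sprung back. Pressing the square key now, then lifting.

Call:
servo_tool(motion=[10,0,0,0,18,0,0,0,21,0,0,0,23,0,0,0,25,0,0,0,25,0,0,0])

```text
time_s: 4.95
ee_pos: [0.5243, 0.1878, 0.051]
eef_rot: [-0.132, 1.571, 1.136]
force: [-9.9, -0.1, 20.8]
grip_width: 0.0003
```

Call:
servo_tool(motion=[-10,0,0,0,-25,0,0,0,-25,0,0,0,-25,-5,-25,0,-25,-9,-50,0,-25,-10,-59.5,0,-25,-10,-59.5,0,-25,-10,-59.5,0])

```text
time_s: 5.95
ee_pos: [0.5162, 0.1285, 0.0744]
eef_rot: [-0.594, 1.571, 0.674]
force: [-0.2, 0.0, 0.1]
grip_width: 0.0006
```

```bash
python3 - <<'E'
from h import *
print(to((.5163,.1285,.056)))
c=snap('scene');cv2.imwrite('pics/s3.png',cv2.resize(c['color'][180:280,290:400,::-1],None,fx=5,fy=5,interpolation=cv2.INTER_CUBIC))
E
```

```text
[18.4 -0.1 -0. ]
```

View pics/s3.png

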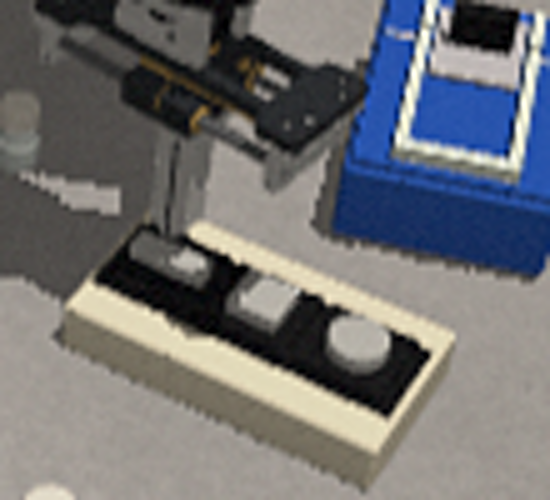

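The square key was fully down at z = 0.051 with 20.8 N, and it has released. The fingers are now over the bar key.

Call:
servo_tool(motion=[10,0,0,0,18,0,0,0,21,0,0,0,23,0,0,0,25,0,0,0,25,0,0,0])

```text
time_s: 6.75
ee_pos: [0.5161, 0.1281, 0.0509]
eef_rot: [-0.211, 1.571, 1.057]
force: [-9.5, 0.5, 20.4]
grip_width: 0.0006
```

Call:
servo_tool(motion=[-15,0,0,0,-50,0,0,0,-100,0,0,0,-140,0,0,0,-140,0,0,0])

```text
time_s: 7.38
ee_pos: [0.5173, 0.128, 0.1926]
eef_rot: [-1.126, 1.565, 0.142]
force: [-0.0, 0.5, -1.1]
grip_width: 0.0002
```

```bash
python3 - <<'E'
from h import *
print(to((.5158,-.2084,.16)),jaw())
c=snap('scene');cv2.imwrite('pics/s4.png',cv2.resize(c['color'][180:280,290:400,::-1],None,fx=5,fy=5,interpolation=cv2.INTER_CUBIC))
E
```

```text
[  32.3  -98.7 -321.6] 72.64596399653969
```

View pics/s4.png

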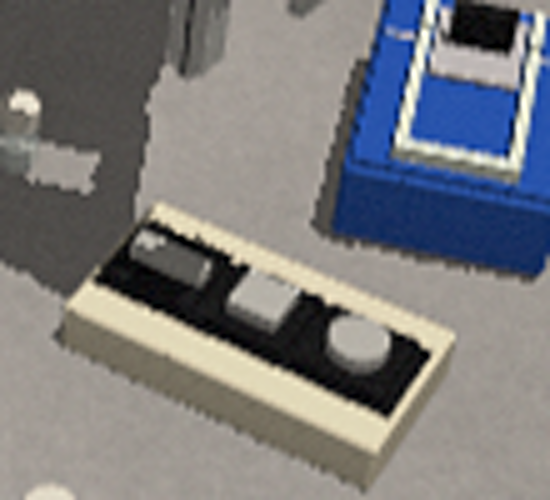

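All three keys are up again after the bar press (20.4 N at z = 0.051). Travelling to the tab, turning the jaws along the lamp's x axis.

Call:
servo_tool(motion=[0,-8,-25,5,0,-20,-60,12,0,-33,-105,20,0,-46,-150,29,0,-59,-195,38,0,-72,-235,47,0,-84,-275,54,0,-94,-305,57.4,10,-98,-319,57.4,20,-99,-322,57.4,30,-99,-322,57.4,35,-99,-322,57.4,35,-99,-322,57.4], gripper=0.5)

```text
time_s: 9.05
ee_pos: [0.5146, -0.2083, 0.1541]
eef_rot: [2.407, 1.57, 2.674]
force: [-0.4, 0.7, 0.4]
grip_width: 0.0473
```

```bash
python3 - <<'E'
from h import *
print(to((.5158,-.2084,.081)),jaw(),pose()[2]['qpos'],pose()[2]['grip_width'])
c=snap('scene');cv2.imwrite('pics/s5.png',cv2.resize(c['color'][130:250,160:300,::-1],None,fx=5,fy=5,interpolation=cv2.INTER_CUBIC))
E
```

```text
[73.1 -0.4  1.2] 15.309037825898471 [-4.50636663e-01  3.58041667e-01  1.56733433e+00  9.76785580e-06
  1.21676298e+00 -7.17833093e-01] 0.047338735938695246
```

View pics/s5.png

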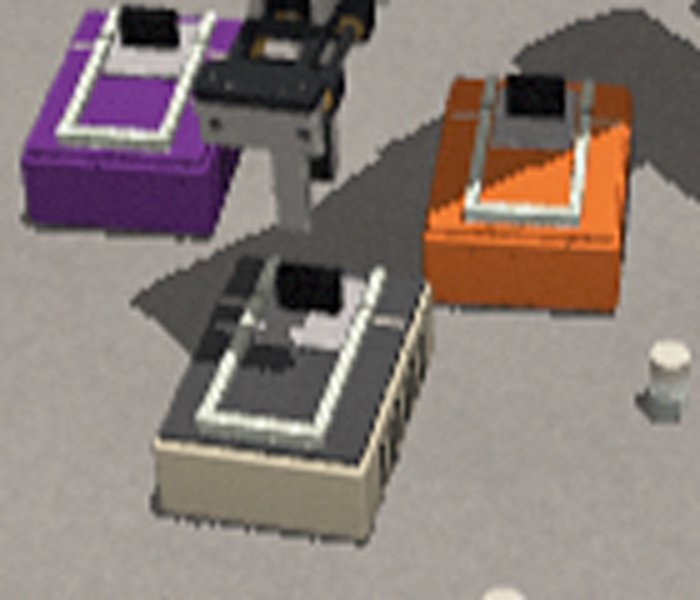

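Call:
servo_tool(motion=[25,0,1,0,50,0,1,0,65,0,1,0,72,0,1,0,72,0,1,0,72,0,1,0])

```text
time_s: 9.85
ee_pos: [0.5159, -0.2089, 0.0832]
eef_rot: [-0.714, 1.57, -0.447]
force: [-0.4, 0.3, -1.0]
grip_width: 0.0471
```

Call:
servo_tool(motion=[0,0,0,0,0,0,0,0,0,0,0,0,0,0,0,0,0,0,0,0,0,0,0,0], gripper=0, force=40)

```text
time_s: 10.6
ee_pos: [0.517, -0.2083, 0.0826]
eef_rot: [-0.258, 1.567, 0.009]
force: [11.6, 2.0, -5.1]
grip_width: 0.0119
```

```bash
python3 - <<'E'
from h import *
print(pose()[0],pose()[1].round(3),to((.5158,-.2084,.081)),jaw(),pose()[2]['grip_width'],pose()[2]['force'])
for n,b in(('scene',(160,130,300,250)),('top',(300,165,372,245))):
  c=snap(n);x0,y0,x1,y1=b;cv2.imwrite(f'pics/g_{n}.png',cv2.resize(c['color'][y0:y1,x0:x1,::-1],None,fx=5,fy=5,interpolation=cv2.INTER_CUBIC))
E
```

```text
[ 0.51702393 -0.20832763  0.0826206 ] [[ 0.003 -0.263  0.965]
 [ 0.     0.965  0.263]
 [-1.    -0.001  0.003]] [ 1.6  0.3 -1.2] 15.25700894550046 0.01191150330666021 [11.58028768  1.96069337 -5.10432785]
```

View pics/g_scene.png

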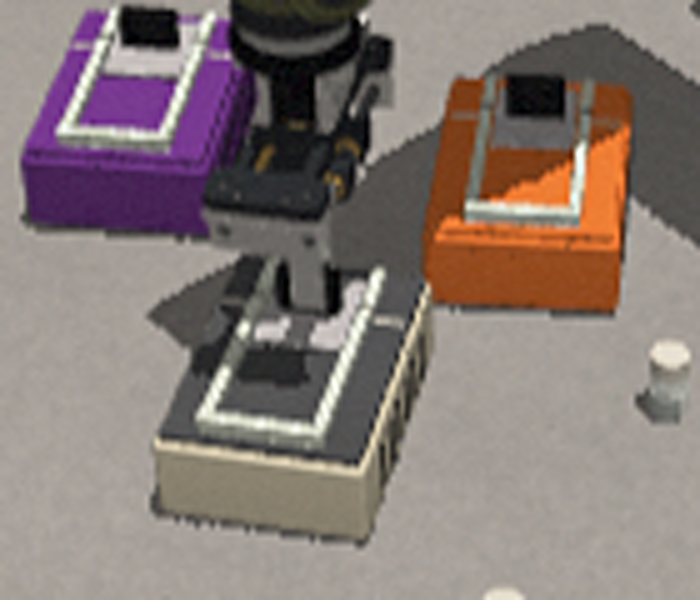

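View pics/g_top.png

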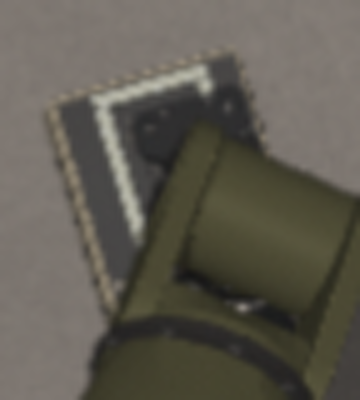

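The tab is gripped (width 11.9 mm). The +x force shows it bearing on its shut stop, so TCP (0.5170, -0.2083) is the shut reference. Now slide gently.

Call:
servo_tool(motion=[0,0,2,0,0,0,5,0,0,0,8,0,0,0,11,0,0,0,14,0,0,0,17,0,0,0,20,0,0,0,23,0,0,0,25,0,0,0,27,0,0,0,28,0,0,0,28,0,0,0,28,0])

```text
time_s: 12.32
ee_pos: [0.5425, -0.2015, 0.0826]
eef_rot: [-2.999, 1.57, -2.733]
force: [-6.1, -1.6, 5.2]
grip_width: 0.012
```

```bash
python3 - <<'E'
from h import *
p,R,o=pose();d=p-np.array([.51702,-.20833,.0826]);t=np.radians(15.3);print(p,d[:2]@[np.cos(t),np.sin(t)],d[:2]@[-np.sin(t),np.cos(t)],o['force'],o['grip_width'],jaw())
for n,b in(('scene',(180,160,260,240)),('top',(300,165,372,245))):
  c=snap(n);x0,y0,x1,y1=b;cv2.imwrite(f'pics/h_{n}.png',cv2.resize(c['color'][y0:y1,x0:x1,::-1],None,fx=7,fy=7,interpolation=cv2.INTER_CUBIC))
E
```

```text
[ 0.54249316 -0.20145864  0.08256635] 0.02638349550390829 -9.386081684770827e-05 [-6.08162978 -1.6016406   5.24009247] 0.012040073916414575 15.247539774839332
```

View pics/h_scene.png

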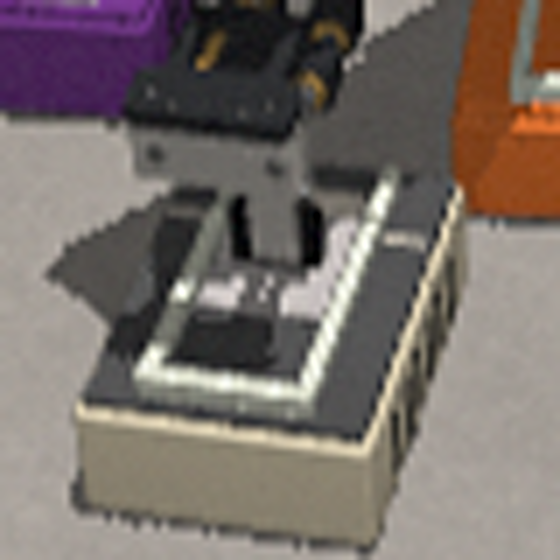

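The shutter is open about 26.4 mm; the force of about 6.3 N agrees with the spring. Advancing the remaining 3.6 mm.

Call:
servo_tool(motion=[0,0,1.5,0,0,0,3,0,0,0,3.6,0,0,0,3.6,0,0,0,3.6,0,0,0,3.6,0])

```text
time_s: 13.18
ee_pos: [0.5459, -0.2006, 0.0826]
eef_rot: [-3.048, 1.57, -2.781]
force: [-6.0, -1.6, 5.9]
grip_width: 0.0118
```

```bash
python3 - <<'E'
from h import *
p,R,o=pose();t=np.radians(15.3);ax=np.array([np.cos(t),np.sin(t)]);ay=np.array([-np.sin(t),np.cos(t)])
d=p-np.array([.51702,-.20833,.0826]);print(p,d[:2]@ax,o['force'],o['grip_width'])
c=snap('scene')
b=(180,160,260,240);x0,y0,x1,y1=b
# rectify top plane of plate (z=.076) to lamp coords: u = lamp x, v = lamp y, 0.25mm... 
O=np.array([.5505,-.199])
def rect(c,z,fn):
    gx,gy=np.meshgrid(np.arange(-90,90,.3)/1000,np.arange(-40,40,.3)/1000)
    P=np.c_[O+gx.reshape(-1,1)*ax+gy.reshape(-1,1)*ay,np.full(gx.size,z)]
    m=proj(c,P).reshape(*gx.shape,2).astype(np.float32)
    im=cv2.remap(c['color'],m[...,0],m[...,1],cv2.INTER_CUBIC);cv2.imwrite(fn,im[...,::-1])
    return im,gx,gy
im,_,_=rect(c,.076,'pics/r2.png')
c0=cv2.imread('pics/scene0.png')[...,::-1].copy();c1=dict(c);c1['color']=c0
im0,_,_=rect(c1,.076,'pics/r0.png')
cv2.imwrite('pics/r.png',np.vstack([im0,im])[...,::-1])
E
```

```text
[ 0.54589413 -0.20055408  0.0825553 ] 0.029902614935936586 [-6.00611077 -1.61332326  5.89662764] 0.011836908518617097
```

View pics/r.png

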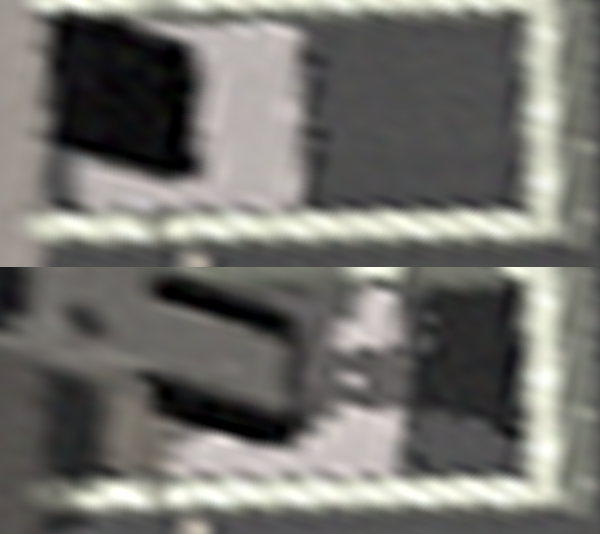

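The rectified view (top: before, bottom: now) shows the plate's +x edge moved from pixel 308 to about 407, which is 29.7 mm at 0.3 mm/px. The TCP gives 29.9 mm. I'll hold briefly and check it stays steady.

Call:
servo_tool(motion=[0,0,0,0,0,0,0,0,0,0,0,0,0,0,0,0,0,0,0,0,0,0,0,0,0,0,0,0,0,0,0,0])

```text
time_s: 14.22
ee_pos: [0.5459, -0.2006, 0.0826]
eef_rot: [-3.031, 1.57, -2.765]
force: [-5.8, -0.8, 5.4]
grip_width: 0.0115
```

```bash
python3 - <<'E'
from h import *
p,R,o=pose();t=np.radians(15.3)
d=p-np.array([.51702,-.20833,.0826]);s=d[:2]@[np.cos(t),np.sin(t)];print(s,o['force'],o['grip_width'],o['time_s'])
c=snap('scene');cv2.imwrite('pics/f.png',c['color'][...,::-1])
if abs(s-.03)<.001 and o['grip_width']>.01: ctrl.hand_in();print('handed in')
E
```

```text
0.02989674160327017 [-5.80407774 -0.76461922  5.44285899] 0.01150018128858823 14.225
the job is handed in; nothing more can be done
handed in
```

View pics/f.png

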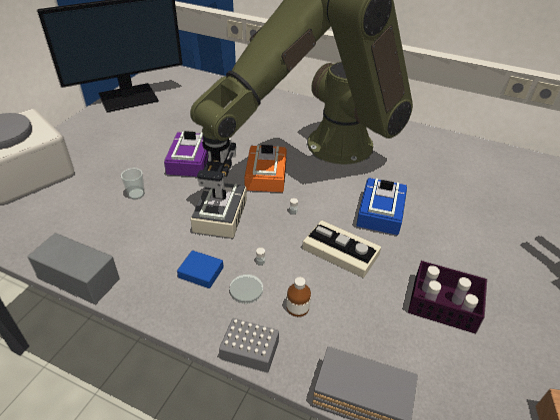

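The job is done and handed in at 14.2 s, with the gripper still holding the shutter half open.

- **Keys:** I pressed round, square, then bar, with the shutter still shut. Each bottomed out at about z = 0.051 m with 18–21 N on the tool. Pictures after each release showed the keys back up.
- **Shutter:** I gripped the cream lamp house's tab and slid it to half open. The final reading was 29.9 mm of travel by tool position, and the picture gave 29.7 mm for the plate edge. It held within 0.01 mm over the last second. The highest travel I read was 29.9 mm, well short of three quarters (45 mm).
- **Disagreement:** the tool felt about 5.9 N along the shutter at the end, slightly under the 6.6 N expected at half open. Both travel measurements agree, so I put this down to force-sensor error.
- **Other things on the bench:** in the final picture the glassware, bottle, basket and look-alikes stand where they were. I judged this by eye and did not measure it.

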